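# Set the sliding stop of a painting jig against the rack and clamp it

## Task

The rack of caps lying against the jig's rail is where the painter wants it. Loosen the stop's wing knob (anticlockwise, until the wing stands across the rail), slide the stop along the rail until its blade just touches the rack's end, and clamp it there by turning the wing back fully until it lies along the rail again. Leave the rack and everything else on the table where they are.

Things in the scene. Friction and masses are not known exactly. Their poses are not given: they have to be found in the camera images.
- jig: Fixed painting jig: grey laminate base plate 240 (x) by 460 (y) by 12 mm thick with an aluminium rail 34 mm wide, its top 45 mm above the table, running along the plate's own y axis at x = +80 mm. The rail ends in two small steel blocks. Origin: centre of the plate's underside, on the table. It lies at various places and yaws.
- stop (a joint): Travel of the dark steel stop along the rail, m: 0 at the rail's -y end, growing along the jig's +y towards the rack, to 0.31. Locked while the knob is tight; free, slides at 2 N. Carriage 70 (across) by 60 mm (along), top 72 mm above the table, knob on top; a 12 mm blade on its rack side reaches 118 mm to the jig's -x side of the rail's centre line, 17 to 63 mm above the table.
- stop_face (a point): Point on the face of the stop's blade that looks at the rack, 85 mm to the -x side of the rail's centre line, 40 mm above the table; 30 mm along +y from the knob's axis. Its axes are parallel to the jig's.
- wing (a joint): Angle of the stop's wing knob, rad: 0 = fully tight, wing lying along the rail; grows anticlockwise seen from above to its end stop at 1.5 = free, wing across the rail. It stays where it is left; the clamp lets go above about 0.7.
- wing_grip (a point): Middle of the wing, on the knob's axis, 119 mm above the table. The wing is a black bar 70 mm long (its own y axis), 14 mm thick (its own x axis) and 32 mm high, from 103 to 135 mm above the table, on an 18 mm stem (28 mm collar up to 103 mm). Turns with the knob.
- rack: The rack to be fenced: loose wooden board 95 (x) by 140 (y) by 16 mm with 12 dark plastic caps on pins, 42 mm high in all, about 0.8 kg, lying on the jig's plate close against the rail (board square to the rail), on the +y side of the stop. Origin: centre of its underside, 12 mm above the table.
- rack_end (a point): Middle of the rack board's end face that looks at the stop (70 mm along -y from the rack's origin), 8 mm above its underside.
- brush: Bystander: paint brush 160 mm long, loose on the front strip of the jig's plate.
- tape: Bystander: roll of paper tape, 72 mm across, 24 mm high, loose on the front strip of the jig's plate.
- paint_jar: Bystander: glass jar, 64 mm across, 85 mm high, beyond the jig.
- thinner: Bystander: steel can, 72 mm across, 130 mm high, beyond the jig.
- cup: Bystander: white plastic cup, 72 mm across, 80 mm high, beyond the jig.
- spare_rack: Bystander: a smaller rack (95 by 105 mm, 9 caps) on the table to the left, not on the jig.
- spatula: Bystander: spatula 190 mm long on the table to the right.
Things that resemble listed ones, but are neither listed nor needed, are in the scene too. Leave any red or turquoise look-alike of the rack alone.

How it is judged:
By the outcome, as a careful person would: the job done as asked, in the order asked, and still so for the second after the job is handed in, with the robot touching nothing.
It also fails if it takes over 51 s, if anything falls off the work surface, if the arm or the gripper's body presses on something with over 40 N, if the wrist force passes 120 N, or if a joint passes its speed limit or range.

## Robot

A 6-joint arm with a two-finger parallel gripper is mounted at the origin on the work surface. World frame = base frame: x ahead of the robot, y to its left, z up, the work surface at z = 0. Lengths are in m, angles in degrees, forces in N, time in s.
With the tool pointing down it reaches from about 0.275 to 0.825 m from the base axis. Payload 5.2 kg.
Tool frame: the origin (TCP) lies on the centre line of the jaws, within the pads' length; the fingertips stand 25 mm ahead of it and the grasp point (between the pads) lies 6 mm ahead of it; z points along the fingers, y is the line along which they close (so a half turn about z gives the same grasp; the last joint's range is limited). The gripper opens to 93 mm and grips with 3 to 60 N. Pads are 15 mm wide; open, the fingers measure 128 mm over their backs; the gripper's body (75 mm by 188 mm) begins 65 mm behind the grasp point.
Start: joints at [59.484, 14.817, 87.949, -0, 77.235, -11.62], TCP at [0.178, 0.52, 0.244] pointing down, gripper open.
Joint ranges: [-179.93, 179.93], [-52.35, 119.4], [10.71, 147.94], [-69.91, 249.91], [12.55, 155.21], [-178.61, 178.61]. Speed limits (degrees/s): [147.25, 147.25, 180, 180, 180, 180].

## Interface

Orientations are given as [roll, pitch, yaw] about the fixed x, y, z axes, in that order (R = Rz(yaw) Ry(pitch) Rx(roll)).
In Python, from rig import robot gives the robot as it stands.
- The arm moves only by the tool step_arm, never from a script. Its argument "deltas" is a list of rows, each a list of 7 numbers: the shift along the world's x, y, z in mm, then the turn, a rotation vector about the world's x, y, z in degrees, then the finger opening in mm, from 0 to 93. In form: [[x, y, z, ax, ay, az, grip], ...]. A call has exactly 8 rows; each row shifts and turns the commanded pose from where the row before left it; what a row does not reach is not made up. A row lasts 1/8 s, in which the tool goes at most 62.5 mm and 10.7 degrees, less where a joint would pass 70% of its speed; a pose out of reach is approached as far as the arm can. A call is refused whole if a number of a shift passes 62.5 or a number of a turn 10.7, either way. A call with a gripper value outside its range is refused whole. The fingers move at their own pace and stop on an object; "grip_force" is the grip in N (left out, the last holds). Time passes only in rows, so rows that do not move let the fingers close, or fill a call up. It gives the time, the measured TCP pose, the force, the opening and the grip force at its end, in the units of the state.
- robot.get_obs(): the state, without advancing time (a new reading comes with each control period).
- robot.grab_frame(name): name is "side" or "top"; returns the picture (384x512x3 uint8, red, green, blue); there is no depth.
- robot.calibration(name): a dict with "intrinsics" (3x3 intrinsics, pixels), "k1" (the pictures are not rectified: a ray, as slopes to the right and down, at radius r is drawn at 1 + k1 r^2 times it, then the intrinsics apply), "R" (3x3) and "t" (3): a world point X has camera coordinates R X + t. Camera axes: x right, y down, z forward; pixel columns grow to the right and rows downward; lengths in m; the calibration is good to about 2 mm. A picture is of the moment at which its call begins. calibration takes no time and is no camera call.
- robot.job_done(): hands the job in; it is judged then, once.
The state is a dict: "t": time; "qpos": joint angles; "joint_velocities": joint speeds; "joint_torque": joint torques, N m; "tcp_pos": TCP position; "tool_rot": TCP orientation; "force": force on the tool from outside, world axes, zero at the start; "wrist_torque": the same for the moment, N m; "gripper_width": finger opening in m; "finger_force": force on a finger pad.
Only numpy, scipy, OpenCV 4.12 (cv2) and the standard library are available. Lean on these libraries where they do the work, as an engineer would, in place of code of your own. Each camera call takes 0.05 s, during which the arm holds its last target. There are 200 camera calls.

## Working session

There is one attempt and no reset: what is moved stays moved. The work goes in short steps, Python scripts to look and compute and a tool call to move; the robot and the scene stay as the last step left them, time stands still between calls to the robot, and variables do not carry over. Pictures are saved under pics/ and viewed, at most 10 in all, crops included, and the job is handed in when it is done.

Besides the shell and the picture viewer there is one more tool, called after "Call:" by a JSON object that holds its "method" and its "body". step_arm: Moves the arm, as the interface text tells. Its arguments: {"type":"object","properties":{"deltas":{"type":"array","items":{"type":"array","items":{"type":"number"}}},"grip_force":{"type":"number"}},"required":["deltas"]}

```bash
mkdir -p pics; cat > h.py <<'E'
import numpy as np, cv2
from rig import robot
def ray(name,uv):
    c=robot.calibration(name);K=np.array(c["intrinsics"]);R=np.array(c["R"]);t=np.array(c["t"])
    d=np.array([c["k1"],0,0,0,0.]) if np.isscalar(c["k1"]) else None
    d=(np.array(uv,float)-K[:2,2])/[K[0,0],K[1,1]]
    rd=np.linalg.norm(d);r=rd
    for _ in range(50): r=rd/(1+c["k1"]*r*r)
    s=d*(r/rd if rd>0 else 1)
    return -R.T@t, R.T@np.array([s[0],s[1],1])
def at(name,uv,z):
    o,d=ray(name,uv); return o+d*(z-o[2])/d[2]
def tri(a,b):
    o1,d1=ray("side",a);o2,d2=ray("top",b)
    s=np.linalg.lstsq(np.c_[d1,-d2],o2-o1,rcond=None)[0]
    p,q=o1+s[0]*d1,o2+s[1]*d2
    return (p+q)/2,np.linalg.norm(p-q)
def proj(name,X):
    c=robot.calibration(name);K=np.array(c["intrinsics"])
    p=np.array(c["R"])@X+c["t"];s=p[:2]/p[2];s=s*(1+c["k1"]*(s@s));return K[:2,:2]@s+K[:2,2]
E
python3 - <<'E'
from h import *
for n in("side","top"):
    im=robot.grab_frame(n)[:,:,::-1];cv2.imwrite(f"pics/{n}0.png",im)
    cv2.imwrite(f"pics/{n}0b.png",cv2.resize(im,(800,600),interpolation=cv2.INTER_CUBIC))
    c=robot.calibration(n);print(n,c, -np.array(c["R"]).T@c["t"])
print(robot.get_obs())
E
```

```text
side {'intrinsics': array([[471.04678947,   0.        , 261.33598529],
       [  0.        , 471.04678947, 194.64681935],
       [  0.        ,   0.        ,   1.        ]]), 'k1': -0.11304170642135158, 'R': array([[ 0.76971846, -0.63825589, -0.01276346],
       [-0.36537118, -0.42405618, -0.82866172],
       [ 0.5234858 ,  0.64249963, -0.55960418]]), 't': array([-0.38250135,  0.26084085,  1.25584915])} [-0.26769712 -0.94040517  0.91404523]
top {'intrinsics': array([[497.75148005,   0.        , 246.9638243 ],
       [  0.        , 497.75148005, 195.83993744],
       [  0.        ,   0.        ,   1.        ]]), 'k1': -0.06999862215025245, 'R': array([[-0.02240788, -0.99974571,  0.00252994],
       [-0.99731921,  0.02217703, -0.06973218],
       [ 0.06965834, -0.00408571, -0.99756254]]), 't': array([0.00538351, 0.49109528, 1.80755324])} [0.36398822 0.00187625 1.83737893]
{'t': 0.1, 'qpos': array([ 5.94854437e+01,  1.48542113e+01,  8.80030709e+01, -1.31494353e-03,
        7.72350214e+01, -1.16167407e+01]), 'joint_velocities': array([ 0.00223306, -0.0837635 , -0.134699  ,  0.11938834, -0.00167159,
       -0.10742149]), 'joint_torque': array([ 2.94873083e-03, -4.38212013e+01, -2.84644210e+01,  7.19990185e-02,
        3.61568690e-02, -6.18254580e-05]), 'tcp_pos': array([0.17786487, 0.51997872, 0.24292117]), 'tool_rot': array([-1.79909329e+02, -1.73309022e-02,  1.61102462e+02]), 'force': array([ 0.17705298, -0.37828749, -0.45376425]), 'wrist_torque': array([ 0.01824327, -0.0095328 ,  0.05569708]), 'finger_force': 0.0, 'gripper_width': 0.09304088285747508}
```

View pics/side0b.png

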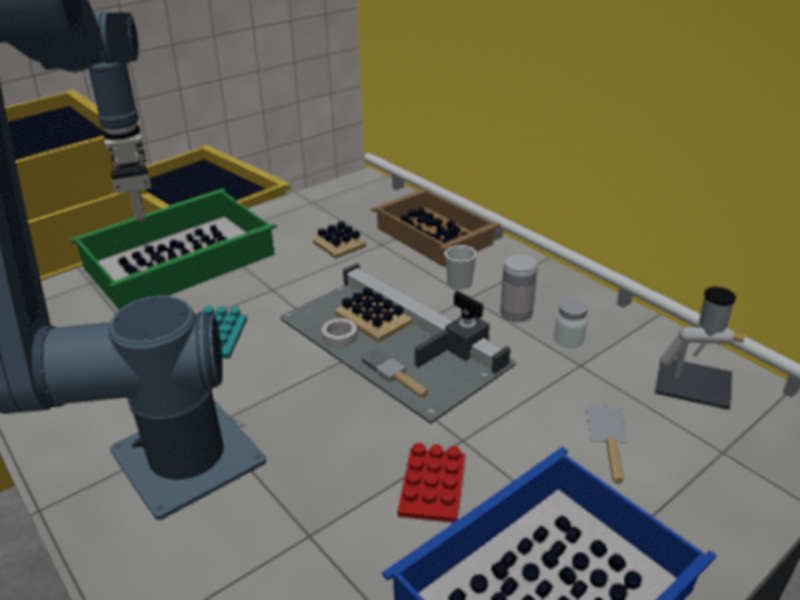

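View pics/top0b.png

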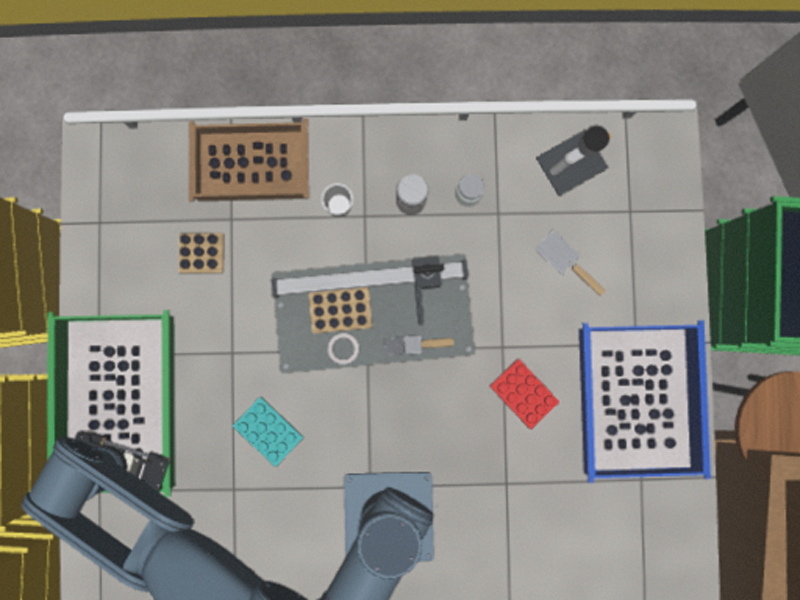

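The side view shows the jig with the stop near (465,330) and the rack near (372,312). In the top view the rack is at (340,310), the wing at (428,267) and the blade at (419,305). I'll enlarge both.

```bash
python3 - <<'E'
import cv2
a=cv2.imread("pics/top0.png")[155:245,165:315];cv2.imwrite("pics/topc.png",cv2.resize(a,None,fx=5,fy=5,interpolation=cv2.INTER_CUBIC))
a=cv2.imread("pics/side0.png")[165:275,175:335];cv2.imwrite("pics/sidec.png",cv2.resize(a,None,fx=5,fy=5,interpolation=cv2.INTER_CUBIC))
E
```

```text
(no output)
```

View pics/topc.png

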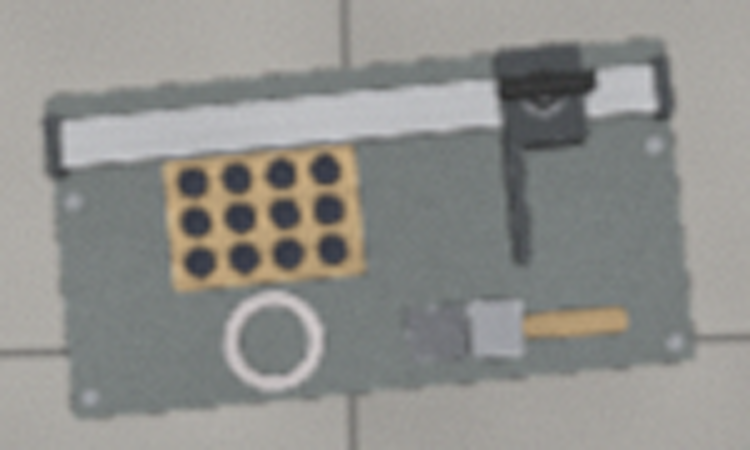

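View pics/sidec.png

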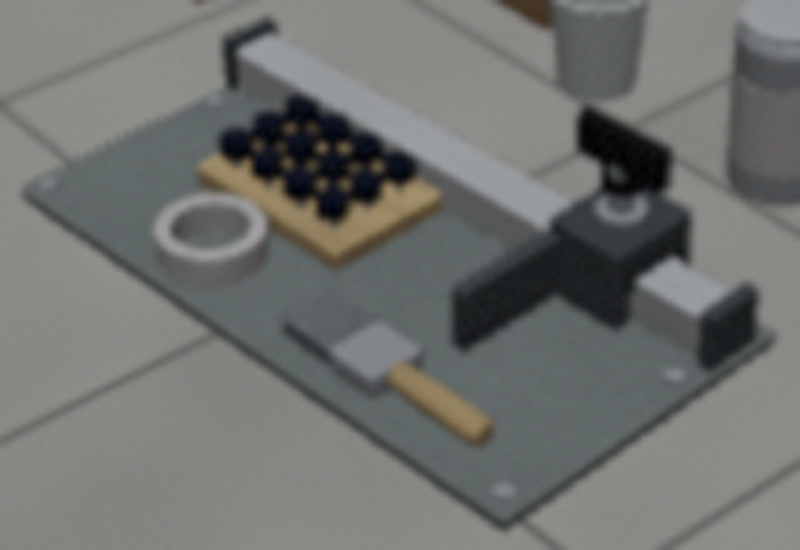

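```bash
cat >> h.py <<'E'
T=lambda u,v:((u+.5)/5-.5+165,(v+.5)/5-.5+155)
S=lambda u,v:((u+.5)/5-.5+175,(v+.5)/5-.5+165)
E
python3 - <<'E'
from h import *
np.set_printoptions(precision=4,suppress=True)
c=[at("top",T(*p),.012) for p in((45,100),(663,40),(692,355),(75,417))]
print("plate top",np.array(c)); C=np.mean(c,0);d=(c[0]-c[1])+(c[3]-c[2]);print("len",np.linalg.norm(c[0]-c[1]),np.linalg.norm(c[1]-c[2]),"C",C)
yaw=np.degrees(np.arctan2(-d[0],d[1]));print("yaw",yaw)
cs=[at("side",S(*p),.012) for p in((775,335),(503,520),(25,190))];print("plate side",np.array(cs))
print("C side",(cs[0]+cs[2])/2)
a=np.radians(yaw);Rm=np.array([[np.cos(a),-np.sin(a)],[np.sin(a),np.cos(a)]])
J=lambda p:(p[:2]-C[:2])@Rm
P=lambda n,p:print(n,p,"jig",J(p))
for n,s,t in(("wing mid",(625,150),(548,85)),("rackTopNearRail",(440,196),(356,147)),("rackTopFar",(337,262),(366,272)),("bladeTipFaceTop",(457,290),(513,262))):
    p,e=tri(S(*s),T(*t));P(n+" tri err%.4f"%e,p)
P("rackR1 top z28",at("top",T(356,147),.028));P("rackR2",at("top",T(366,272),.028))
P("rackR1 side",at("side",S(440,196),.028));P("rackR2 side",at("side",S(337,248),.028))
P("rackR1 low side",at("side",S(440,212),.012));P("rackR2 low side",at("side",S(337,262),.012))
P("blade tip L top z63",at("top",T(513,262),.063));P("blade tip R",at("top",T(529,262),.063))
P("blade tip L side z63",at("side",S(455,289),.063))
for q in((497,52),(578,45),(585,145),(508,145)):P("carriage",at("top",T(*q),.072))
for q in((690,212),(620,268),(553,225),(622,180)):P("carriage side",at("side",S(*q),.072))
P("wing z135 L",at("top",T(502,80),.135));P("wing R",at("top",T(594,72),.135))
P("wing z135 L s",at("side",S(585,110),.135));P("wing R s",at("side",S(666,153),.135))
E
```

```text
plate top [[ 0.5761  0.2634  0.012 ]
 [ 0.6105 -0.1941  0.012 ]
 [ 0.3775 -0.2085  0.012 ]
 [ 0.3423  0.2443  0.012 ]]
len 0.4588239881396898 0.23342371800995904 C [0.4766 0.0263 0.012 ]
yaw 4.378204162262156
plate side [[ 0.6055 -0.1972  0.012 ]
 [ 0.3707 -0.2129  0.012 ]
 [ 0.3373  0.2379  0.012 ]]
C side [0.4714 0.0204 0.012 ]
wing mid tri err0.0014 [ 0.5659 -0.1013  0.1174] jig [ 0.0793 -0.134 ]
rackTopNearRail tri err0.0028 [0.5337 0.0351 0.0255] jig [0.0576 0.0044]
rackTopFar tri err0.0016 [0.4429 0.0295 0.0188] jig [-0.0334  0.0057]
bladeTipFaceTop tri err0.0042 [ 0.4484 -0.0783  0.056 ] jig [-0.0361 -0.1021]
rackR1 top z28 [0.5346 0.0342 0.028 ] jig [0.0584 0.0035]
rackR2 [0.4431 0.0289 0.028 ] jig [-0.0332  0.0051]
rackR1 side [0.5302 0.0331 0.028 ] jig [0.0539 0.0027]
rackR2 side [0.444  0.0316 0.028 ] jig [-0.0321  0.0078]
rackR1 low side [0.5329 0.0366 0.012 ] jig [0.0569 0.006 ]
rackR2 low side [0.4476 0.0372 0.012 ] jig [-0.0281  0.0131]
blade tip L top z63 [ 0.4464 -0.0767  0.063 ] jig [-0.038  -0.1004]
blade tip R [ 0.4461 -0.0881  0.063 ] jig [-0.0391 -0.1117]
blade tip L side z63 [ 0.444  -0.0849  0.063 ] jig [-0.041  -0.1084]
carriage [ 0.5963 -0.0687  0.072 ] jig [ 0.1121 -0.1038]
carriage [ 0.6001 -0.1267  0.072 ] jig [ 0.1115 -0.162 ]
carriage [ 0.5282 -0.1297  0.072 ] jig [ 0.0396 -0.1595]
carriage [ 0.5294 -0.0748  0.072 ] jig [ 0.045  -0.1049]
carriage side [ 0.5961 -0.1286  0.072 ] jig [ 0.1073 -0.1636]
carriage side [ 0.5241 -0.1422  0.072 ] jig [ 0.0345 -0.1716]
carriage side [ 0.5231 -0.0838  0.072 ] jig [ 0.038  -0.1134]
carriage side [ 0.5881 -0.0763  0.072 ] jig [ 0.1034 -0.1108]
wing z135 L [ 0.5685 -0.0691  0.135 ] jig [ 0.0844 -0.1021]
wing R [ 0.5727 -0.1326  0.135 ] jig [ 0.0837 -0.1658]
wing z135 L s [ 0.5583 -0.0723  0.135 ] jig [ 0.074  -0.1045]
wing R s [ 0.563  -0.1376  0.135 ] jig [ 0.0736 -0.17  ]
```

The wing's centre is at about (0.566, -0.103), measured 117 mm high, with jig yaw about 4.4°. The gap is about 0.107 m. I'll approach the wing with tool yaw 94.4°.

Call:
{"method": "step_arm", "body": {"deltas": [[24,-39,0,0,0,-4.2,60],[24,-39,0,0,0,-4.2,60],[24,-39,0,0,0,-4.2,60],[24,-39,0,0,0,-4.2,60],[24,-39,0,0,0,-4.2,60],[24,-39,0,0,0,-4.2,60],[24,-39,0,0,0,-4.2,60],[24,-39,0,0,0,-4.2,60]], "grip_force": 40}}

```text
t: 1.1
tcp_pos: [0.3704, 0.207, 0.2435]
tool_rot: [-180.0, -0.0, 127.4]
force: [0.1, 0.7, 0.2]
gripper_width: 0.0601
finger_force: 0.0
```

Call:
{"method": "step_arm", "body": {"deltas": [[24,-39,0,0,0,-4.2,60],[24,-39,0,0,0,-4.2,60],[24,-39,0,0,0,-4.2,60],[24,-39,0,0,0,-4.2,60],[24,-39,-10,0,0,-4.2,60],[24,-39,-10,0,0,-4.2,60],[24,-39,-10,0,0,-4.2,60],[20,-38,-10,0,0,-3.7,60]]}}

```text
t: 2.1
tcp_pos: [0.5586, -0.104, 0.2028]
tool_rot: [-180.0, -0.0, 94.3]
force: [-0.2, 1.1, 0.4]
gripper_width: 0.06
finger_force: 0.0
```

```bash
python3 - <<'E'
from h import *
o=robot.get_obs();print({k:np.round(o[k],4) for k in("t","qpos","tcp_pos","tool_rot","force","wrist_torque")})
a=robot.grab_frame("side")[:,:,::-1][120:240,255:375];cv2.imwrite("pics/s1.png",cv2.resize(a,None,fx=5,fy=5,interpolation=cv2.INTER_CUBIC))
for z in (.25,.0):
  print(proj("side",o["tcp_pos"]-[0,0,.025]))
E
```

```text
{'t': np.float64(2.1), 'qpos': array([-2.17942e+01,  1.84111e+01,  8.88805e+01,  7.30000e-03,
        7.27529e+01, -2.60594e+01]), 'tcp_pos': array([ 0.5586, -0.104 ,  0.2028]), 'tool_rot': array([-1.799631e+02, -2.580000e-02,  9.426300e+01]), 'force': array([-0.247 ,  1.0535,  0.3512]), 'wrist_torque': array([-0.1001,  0.0439,  0.0651])}
[299.32773764 178.8069542 ]
[299.32773764 178.8069542 ]
```

View pics/s1.png

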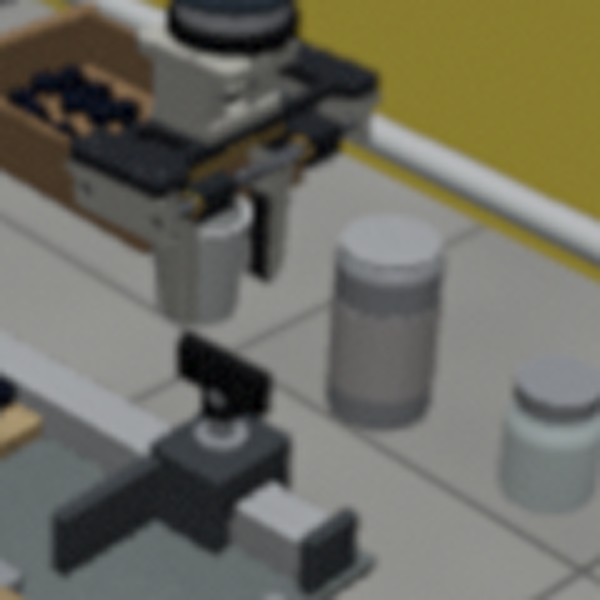

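The gripper is above the wing, with the fingertip middle at crop (223,297), as predicted. I'll lower and close.

Call:
{"method": "step_arm", "body": {"deltas": [[7,2,-12,0,0,0.1,60],[0,0,-15,0,0,0,60],[0,0,-15,0,0,0,60],[0,0,-15,0,0,0,60],[0,0,-14,0,0,0,45],[0,0,0,0,0,0,35],[0,0,0,0,0,0,25],[0,0,0,0,0,0,22]], "grip_force": 10}}

```text
t: 3.15
tcp_pos: [0.5656, -0.1009, 0.1334]
tool_rot: [179.9, 0.0, 94.5]
force: [-0.1, -0.1, -0.0]
gripper_width: 0.0251
finger_force: 0.0
```

Call:
{"method": "step_arm", "body": {"deltas": [[0,0,0,0,0,0,18],[0,0,0,0,0,0,12],[0,0,0,0,0,0,8],[0,0,0,0,0,0,8],[0,0,0,0,0,0,8],[0,0,0,0,0,0,8],[0,0,0,0,0,0,8],[0,0,0,0,0,0,8]]}}

```text
t: 4.15
tcp_pos: [0.5658, -0.1008, 0.1331]
tool_rot: [179.9, 0.0, 94.5]
force: [4.8, 0.4, 2.7]
gripper_width: 0.0159
finger_force: 10.0
```

Call:
{"method": "step_arm", "body": {"deltas": [[0.8,0,0,0,0,0,8],[0.7,0,0,0,0,0,8],[0,0,0,0,0,0,8],[0,0,0,0,0,0,8],[0,0,0,0,0,0,8],[0,0,0,0,0,0,8],[0,0,0,0,0,0,8],[0,0,0,0,0,0,8]], "grip_force": 30}}

```text
t: 5.15
tcp_pos: [0.5661, -0.1007, 0.1332]
tool_rot: [-180.0, 0.0, 94.5]
force: [0.8, 0.7, 6.5]
gripper_width: 0.014
finger_force: 58.1
```

```bash
python3 - <<'E'
from h import *
o=robot.get_obs();print({k:np.round(o[k],4) for k in("t","tcp_pos","tool_rot","force","wrist_torque","gripper_width","finger_force")})
E
```

```text
{'t': np.float64(5.15), 'tcp_pos': array([ 0.5661, -0.1007,  0.1332]), 'tool_rot': array([-1.799549e+02,  1.440000e-02,  9.450670e+01]), 'force': array([0.7894, 0.6959, 6.5116]), 'wrist_torque': array([-0.0293, -0.1215, -0.0703]), 'gripper_width': np.float64(0.014), 'finger_force': np.float64(58.0849)}
```

Call:
{"method": "step_arm", "body": {"deltas": [[0,0,0,0,0,5.5,8],[0,0,0,0,0,5.5,8],[0,0,0,0,0,5.5,8],[0,0,0,0,0,5.5,8],[0,0,0,0,0,5.5,8],[0,0,0,0,0,5.5,8],[0,0,0,0,0,5.5,8],[0,0,0,0,0,5.5,8]], "grip_force": 40}}

```text
t: 6.15
tcp_pos: [0.5666, -0.1005, 0.1332]
tool_rot: [180.0, 0.0, 138.7]
force: [3.5, 0.9, 5.8]
gripper_width: 0.0136
finger_force: 68.0
```

```bash
cat > st.py <<'E'
from h import *
o=robot.get_obs();print({k:np.round(o[k],4).tolist() for k in("t","tcp_pos","tool_rot","force","wrist_torque","gripper_width","finger_force")})
E
python3 st.py
```

```text
{'t': 6.15, 'tcp_pos': [0.5666, -0.1005, 0.1332], 'tool_rot': [179.9815, 0.0089, 138.6627], 'force': [3.5105, 0.8637, 5.8412], 'wrist_torque': [0.2377, -0.4697, -0.1564], 'gripper_width': 0.0136, 'finger_force': 67.9701}
```

Call:
{"method": "step_arm", "body": {"deltas": [[0,0,0,0,0,6,8],[0,0,0,0,0,6,8],[0,0,0,0,0,6,8],[0,0,0,0,0,6,8],[0,0,0,0,0,6,8],[0,0,0,0,0,6,8],[0,0,0,0,0,6,8],[0,0,0,0,0,0,8]]}}

```text
t: 7.15
tcp_pos: [0.5668, -0.1002, 0.1332]
tool_rot: [180.0, 0.0, -179.5]
force: [2.5, 2.3, 5.4]
gripper_width: 0.0137
finger_force: 68.0
```

```bash
python3 st.py
```

```text
{'t': 7.15, 'tcp_pos': [0.5668, -0.1002, 0.1332], 'tool_rot': [179.9715, 0.0431, -179.4515], 'force': [2.5122, 2.3278, 5.3564], 'wrist_torque': [0.3882, -0.5831, -0.133], 'gripper_width': 0.0137, 'finger_force': 67.9657}
```

Call:
{"method": "step_arm", "body": {"deltas": [[-0.5,6,0,0,0,0,8],[-0.9,12,0,0,0,0,8],[-1.1,14,0,0,0,0,8],[-1.1,14,0,0,0,0,8],[-1.1,14,0,0,0,0,8],[-1.1,14,0,0,0,0,8],[-0.6,8,0,0,0,0,8],[-0.2,3,0,0,0,0,8]]}}

```text
t: 8.15
tcp_pos: [0.5604, -0.0153, 0.1332]
tool_rot: [-179.9, 0.1, -179.5]
force: [3.6, -1.4, 5.8]
gripper_width: 0.0138
finger_force: 68.0
```

```bash
python3 st.py; python3 - <<'E'
from h import *
t=robot.grab_frame("top")[:,:,::-1];s=robot.grab_frame("side")[:,:,::-1]
cv2.imwrite("pics/t2f.png",t);cv2.imwrite("pics/s2f.png",s)
a=cv2.resize(t[178:223,215:280],None,fx=6,fy=6,interpolation=cv2.INTER_CUBIC)
b=cv2.resize(s[190:240,225:290],None,fx=6,fy=6,interpolation=cv2.INTER_CUBIC)
h=max(a.shape[0],b.shape[0]);P=lambda x:cv2.copyMakeBorder(x,0,h-x.shape[0],0,0,0)
cv2.imwrite("pics/m2.png",np.hstack([P(a),P(b)]))
E
```

```text
{'t': 8.15, 'tcp_pos': [0.5604, -0.0153, 0.1332], 'tool_rot': [-179.9459, 0.0792, -179.4621], 'force': [3.5859, -1.3917, 5.768], 'wrist_torque': [-0.3283, -0.659, -0.1183], 'gripper_width': 0.0138, 'finger_force': 67.9639}
```

View pics/m2.png

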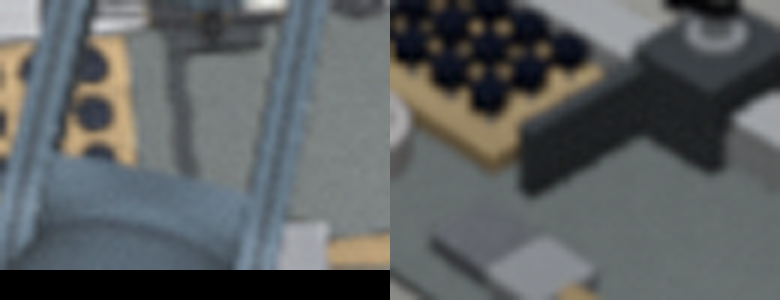

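The top crop shows the rack's edge from about (129,45) to (136,160), and the blade's left edge at about x=172. The gap remains about 20 mm; I'll get it from row profiles.

```bash
python3 - <<'E'
from h import *
t=cv2.imread("pics/t2f.png").astype(int)
for r in (193,196,199,201): print(r,[(int(p[2]-p[0]),int(p.sum()//3)) for p in t[r,232:252]])
a=np.radians(4.35);ey=np.array([-np.sin(a),np.cos(a)])
for v in(90,130):
  for u in(130,133,136):print("rack",v,u,at("top",((u+.5)/6-.5+215,(v+.5)/6-.5+178),.028)[:2]@ey)
  for u in(168,171,174):print("blade",v,u,at("top",((u+.5)/6-.5+215,(v+.5)/6-.5+178),.063)[:2]@ey)
print("face by tcp", np.array([.5604,-.0153])@ey+.030)
E
```

```text
193 [(58, 147), (66, 158), (64, 158), (63, 154), (38, 131), (-2, 115), (-6, 121), (-6, 123), (-6, 122), (-6, 126), (-5, 111), (-4, 92), (-8, 87), (-6, 87), (-7, 108), (-6, 124), (-5, 127), (-7, 125), (-6, 124), (-6, 124)]
196 [(-15, 65), (18, 91), (57, 144), (70, 166), (49, 152), (12, 126), (-5, 123), (-8, 127), (-6, 124), (-6, 125), (-6, 122), (-7, 109), (-9, 88), (-6, 86), (-6, 90), (-4, 111), (-5, 123), (-5, 125), (-8, 126), (-5, 125)]
199 [(32, 103), (54, 135), (66, 158), (69, 165), (58, 162), (26, 141), (-4, 125), (-6, 123), (-6, 124), (-6, 122), (-6, 125), (-5, 110), (-6, 90), (-6, 84), (-6, 91), (-6, 116), (-4, 122), (-6, 123), (-4, 125), (-7, 125)]
201 [(50, 130), (61, 152), (67, 159), (65, 163), (59, 168), (31, 152), (-3, 124), (-7, 124), (-5, 124), (-6, 124), (-6, 123), (-5, 107), (-7, 91), (-5, 85), (-5, 91), (-6, 115), (-6, 126), (-6, 122), (-5, 127), (-5, 125)]
rack 90 130 -0.005007907083342723
rack 90 133 -0.006821946224407375
rack 90 136 -0.008635979063044887
blade 90 168 -0.027941984039964996
blade 90 171 -0.029720910500386808
blade 90 174 -0.03149984033684625
rack 130 130 -0.0026535992191399856
rack 130 133 -0.0044659423086826555
rack 130 136 -0.006278278770046669
blade 130 168 -0.02561212536748786
blade 130 171 -0.027389384434299495
blade 130 174 -0.029166646539923968
face by tcp -0.02776165275788032
```

Gap about 23 mm by the row profile, and the blade face agrees with the tool reading. I'll advance 16 mm, then creep while watching the force.

Call:
{"method": "step_arm", "body": {"deltas": [[-0.15,2,0,0,0,0,8],[-0.15,2,0,0,0,0,8],[-0.15,2,0,0,0,0,8],[-0.15,2,0,0,0,0,8],[-0.15,2,0,0,0,0,8],[-0.15,2,0,0,0,0,8],[-0.15,2,0,0,0,0,8],[-0.15,2,0,0,0,0,8]]}}

```text
t: 9.25
tcp_pos: [0.5593, 0.0001, 0.1332]
tool_rot: [-179.9, 0.1, -179.5]
force: [4.7, -2.1, 5.5]
gripper_width: 0.0137
finger_force: 68.0
```

Call:
{"method": "step_arm", "body": {"deltas": [[-0.02,0.3,0,0,0,0,8],[-0.02,0.3,0,0,0,0,8],[-0.02,0.3,0,0,0,0,8],[-0.02,0.3,0,0,0,0,8],[-0.02,0.3,0,0,0,0,8],[-0.02,0.3,0,0,0,0,8],[-0.02,0.3,0,0,0,0,8],[-0.02,0.3,0,0,0,0,8]]}}

```text
t: 10.25
tcp_pos: [0.5591, 0.0025, 0.1332]
tool_rot: [-179.9, 0.1, -179.5]
force: [4.3, -1.1, 5.6]
gripper_width: 0.0136
finger_force: 68.0
```

```bash
cat > gap.py <<'E'
from h import *
o=robot.get_obs();print(np.round(o["tcp_pos"],4),np.round(o["force"],2),np.round(o["wrist_torque"],3))
s=np.mean([robot.grab_frame("side").astype(float) for _ in range(3)],0)
t=np.mean([robot.grab_frame("top").astype(float) for _ in range(3)],0)
import time; n=f"pics/g{int(robot.get_obs()['t']*100)}.npz";np.savez(n,s=s,t=t);print(n)
for r in(193,196,199,201):
  p=t[r,230:254];print(r,"rb",(p[:,0]-p[:,2]).astype(int).tolist(),"I",p.mean(1).astype(int).tolist())
E
python3 gap.py
```

```text
[0.5591 0.0025 0.1332] [ 4.32 -1.15  5.58] [-0.289 -0.659 -0.068]
pics/g1055.npz
193 rb [43, 47, 59, 64, 65, 63, 37, 0, -6, -8, -8, -6, -5, -5, -5, -4, -5, -5, -5, -5, -5, -6, -5, -5] I [123, 129, 147, 154, 156, 154, 129, 97, 87, 83, 90, 111, 126, 126, 124, 121, 123, 124, 125, 124, 125, 124, 124, 117]
196 rb [-17, -16, -13, 18, 56, 70, 50, 13, -7, -7, -7, -6, -5, -4, -4, -4, -6, -6, -5, -5, -6, -5, -5, -9] I [62, 63, 65, 90, 143, 169, 152, 128, 109, 90, 85, 90, 111, 124, 124, 124, 124, 124, 123, 124, 122, 124, 124, 112]
199 rb [6, 13, 32, 54, 65, 67, 59, 25, -5, -7, -6, -6, -6, -6, -6, -5, -5, -5, -4, -6, -5, -4, -5, -20] I [73, 85, 106, 135, 159, 165, 162, 142, 109, 88, 84, 89, 110, 124, 122, 122, 122, 124, 124, 123, 125, 125, 118, 114]
201 rb [45, 43, 49, 60, 66, 66, 59, 30, -2, -6, -8, -7, -6, -7, -5, -5, -4, -5, -6, -5, -4, -5, -8, -22] I [124, 121, 131, 151, 160, 160, 168, 151, 115, 92, 83, 85, 107, 123, 123, 124, 125, 125, 126, 125, 126, 123, 110, 109]
```

Call:
{"method": "step_arm", "body": {"deltas": [[-0.02,0.3,0,0,0,0,8],[-0.02,0.3,0,0,0,0,8],[-0.02,0.3,0,0,0,0,8],[-0.02,0.3,0,0,0,0,8],[-0.02,0.3,0,0,0,0,8],[-0.02,0.3,0,0,0,0,8],[-0.02,0.3,0,0,0,0,8],[-0.02,0.3,0,0,0,0,8]]}}

```text
t: 11.55
tcp_pos: [0.5589, 0.0048, 0.1332]
tool_rot: [-179.9, 0.1, -179.5]
force: [4.1, -1.8, 6.2]
gripper_width: 0.0136
finger_force: 68.0
```

Call:
{"method": "step_arm", "body": {"deltas": [[-0.01,0.15,0,0,0,0,8],[-0.01,0.15,0,0,0,0,8],[-0.01,0.15,0,0,0,0,8],[-0.01,0.15,0,0,0,0,8],[-0.01,0.15,0,0,0,0,8],[-0.01,0.15,0,0,0,0,8],[-0.01,0.15,0,0,0,0,8],[-0.01,0.15,0,0,0,0,8]]}}

```text
t: 12.55
tcp_pos: [0.5588, 0.0061, 0.1332]
tool_rot: [-179.9, 0.1, -179.5]
force: [3.5, -2.9, 6.6]
gripper_width: 0.0134
finger_force: 68.0
```

```bash
python3 gap.py; python3 - <<'E'
import numpy as np,cv2,glob
s=np.load(sorted(glob.glob("pics/g*.npz"))[-1])["s"][:,:,::-1].astype(np.uint8)
cv2.imwrite("pics/m3.png",cv2.resize(s[190:235,215:275],None,fx=12,fy=12,interpolation=cv2.INTER_CUBIC))
E
```

```text
[0.5588 0.0061 0.1332] [ 3.48 -2.94  6.57] [-0.278 -0.673 -0.171]
pics/g1285.npz
193 rb [43, 47, 58, 64, 65, 64, 43, -1, -9, -7, -5, -5, -5, -4, -6, -5, -5, -5, -6, -4, -6, -5, -7, -20] I [122, 129, 146, 156, 156, 156, 124, 83, 81, 88, 109, 126, 127, 126, 124, 122, 122, 124, 125, 122, 124, 124, 115, 115]
196 rb [-14, -18, -14, 19, 57, 70, 51, 14, -7, -8, -6, -3, -5, -4, -5, -5, -5, -5, -5, -6, -6, -5, -13, -27] I [62, 63, 63, 90, 143, 169, 152, 116, 91, 84, 90, 111, 121, 124, 124, 123, 125, 124, 124, 124, 123, 123, 115, 113]
199 rb [6, 13, 32, 53, 64, 68, 59, 30, -4, -9, -6, -4, -5, -6, -6, -6, -4, -6, -5, -5, -5, -5, -20, -31] I [73, 86, 106, 135, 159, 163, 161, 133, 90, 83, 87, 110, 124, 124, 124, 122, 123, 125, 123, 126, 124, 114, 113, 119]
201 rb [47, 42, 49, 60, 66, 66, 61, 34, -1, -7, -6, -6, -5, -6, -5, -5, -5, -5, -5, -5, -5, -10, -24, -31] I [125, 121, 131, 149, 160, 161, 166, 142, 95, 82, 85, 109, 124, 125, 123, 125, 124, 124, 126, 126, 125, 111, 110, 116]
```

View pics/m3.png

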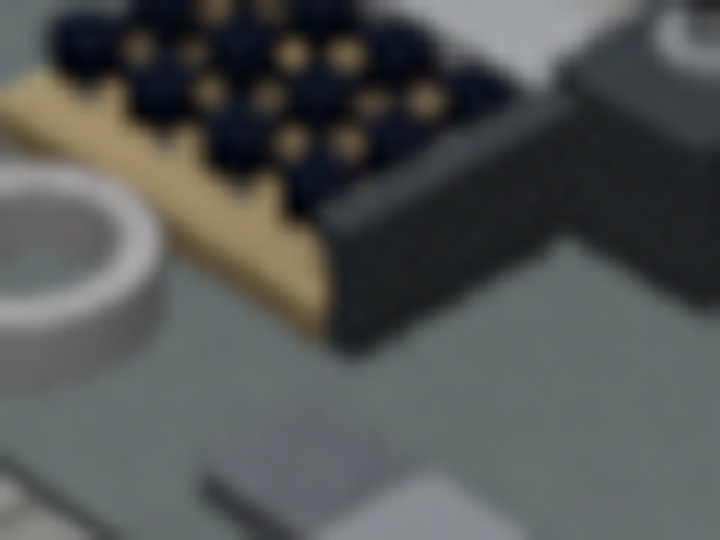

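Side view: the blade (tip edge at about x=330) is almost against the rack's end corner, and the rack hasn't moved. Creeping on.

Call:
{"method": "step_arm", "body": {"deltas": [[-0.01,0.1,0,0,0,0,8],[-0.01,0.1,0,0,0,0,8],[-0.01,0.1,0,0,0,0,8],[-0.01,0.1,0,0,0,0,8],[-0.01,0.1,0,0,0,0,8],[0,0,0,0,0,0,8],[0,0,0,0,0,0,8],[0,0,0,0,0,0,8]]}}

```text
t: 13.85
tcp_pos: [0.5588, 0.0066, 0.1332]
tool_rot: [-179.9, 0.1, -179.5]
force: [4.6, -1.2, 5.2]
gripper_width: 0.0137
finger_force: 68.0
```

```bash
cat > mv.py <<'E'
# rack shift vs first approach picture, px, along image, plus force
from h import *
import glob
f=[]
for _ in range(4):
    s_=robot.grab_frame("side").astype(float);t_=robot.grab_frame("top").astype(float);f.append((s_,t_,robot.get_obs()["force"]))
s=np.mean([x[0] for x in f],0);t=np.mean([x[1] for x in f],0);F=np.mean([x[2] for x in f],0)
o=robot.get_obs();print(o["t"],np.round(o["tcp_pos"],5),"F",np.round(F,2))
r=np.load("pics/g1055.npz")
def sh(a,b):
    a=a.mean(2);b=b.mean(2);gx=cv2.Sobel(a,-1,1,0)/8;gy=cv2.Sobel(a,-1,0,1)/8
    k=np.s_[2:-2,2:-2];return np.linalg.lstsq(np.c_[gx[k].ravel(),gy[k].ravel(),np.ones(gx[k].size)],(a-b)[k].ravel(),rcond=None)[0][:2]
print("side rack px",np.round(sh(r["s"][185:215,215:240],s[185:215,215:240]),3))
J=np.array([proj("side",np.array([.49-.00075,.07+.00997,.045]))-proj("side",np.array([.49,.07,.045]))])/10
print("px per mm",np.round(J,3))
E
python3 mv.py
```

```text
14.25 [0.55879 0.00656 0.13317] F [ 4.02 -2.03  5.44]
side rack px [0.003 0.   ]
px per mm [[-0.206 -0.123]]
```

No rack motion, measured to about 0.02 mm, and no extra force. Stepping on.

Call:
{"method": "step_arm", "body": {"deltas": [[-0.01,0.1,0,0,0,0,8],[-0.01,0.1,0,0,0,0,8],[-0.01,0.1,0,0,0,0,8],[-0.01,0.1,0,0,0,0,8],[-0.01,0.1,0,0,0,0,8],[0,0,0,0,0,0,8],[0,0,0,0,0,0,8],[0,0,0,0,0,0,8]]}}

```text
t: 15.25
tcp_pos: [0.5587, 0.007, 0.1332]
tool_rot: [-179.9, 0.1, -179.5]
force: [4.1, -0.1, 4.9]
gripper_width: 0.0136
finger_force: 68.0
```

```bash
python3 mv.py
```

```text
15.65 [0.55875 0.00706 0.13318] F [ 3.99 -1.68  5.39]
side rack px [0.001 0.002]
px per mm [[-0.206 -0.123]]
```

Call:
{"method": "step_arm", "body": {"deltas": [[-0.01,0.1,0,0,0,0,8],[-0.01,0.1,0,0,0,0,8],[-0.01,0.1,0,0,0,0,8],[-0.01,0.1,0,0,0,0,8],[0,0,0,0,0,0,8],[0,0,0,0,0,0,8],[0,0,0,0,0,0,8],[0,0,0,0,0,0,8]]}}

```text
t: 16.65
tcp_pos: [0.5587, 0.0075, 0.1332]
tool_rot: [-179.9, 0.1, -179.5]
force: [3.2, -2.1, 5.6]
gripper_width: 0.0138
finger_force: 68.0
```

```bash
python3 mv.py
```

```text
17.05 [0.55873 0.00744 0.13319] F [ 4.25 -1.36  5.67]
side rack px [0.002 0.002]
px per mm [[-0.206 -0.123]]
```

Call:
{"method": "step_arm", "body": {"deltas": [[-0.01,0.1,0,0,0,0,8],[-0.01,0.1,0,0,0,0,8],[-0.01,0.1,0,0,0,0,8],[-0.01,0.1,0,0,0,0,8],[0,0,0,0,0,0,8],[0,0,0,0,0,0,8],[0,0,0,0,0,0,8],[0,0,0,0,0,0,8]]}}

```text
t: 18.05
tcp_pos: [0.5587, 0.0078, 0.1332]
tool_rot: [-179.9, 0.1, -179.5]
force: [4.4, -1.3, 5.7]
gripper_width: 0.014
finger_force: 68.0
```

```bash
python3 mv.py
```

```text
18.45 [0.5587  0.00784 0.13318] F [ 4.12 -1.34  5.46]
side rack px [0.005 0.004]
px per mm [[-0.206 -0.123]]
```

Call:
{"method": "step_arm", "body": {"deltas": [[-0.01,0.1,0,0,0,0,8],[-0.01,0.1,0,0,0,0,8],[-0.01,0.1,0,0,0,0,8],[-0.01,0.1,0,0,0,0,8],[0,0,0,0,0,0,8],[0,0,0,0,0,0,8],[0,0,0,0,0,0,8],[0,0,0,0,0,0,8]]}}

```text
t: 19.45
tcp_pos: [0.5587, 0.0082, 0.1332]
tool_rot: [-179.9, 0.1, -179.5]
force: [4.1, -1.5, 5.0]
gripper_width: 0.0138
finger_force: 68.0
```

```bash
python3 mv.py
```

```text
19.85 [0.55864 0.00816 0.13319] F [ 4.16 -2.2   5.93]
side rack px [0.002 0.001]
px per mm [[-0.206 -0.123]]
```

Call:
{"method": "step_arm", "body": {"deltas": [[-0.01,0.1,0,0,0,0,8],[-0.01,0.1,0,0,0,0,8],[-0.01,0.1,0,0,0,0,8],[-0.01,0.1,0,0,0,0,8],[0,0,0,0,0,0,8],[0,0,0,0,0,0,8],[0,0,0,0,0,0,8],[0,0,0,0,0,0,8]]}}

```text
t: 20.85
tcp_pos: [0.5587, 0.0082, 0.1332]
tool_rot: [-179.9, 0.1, -179.5]
force: [3.4, -3.4, 4.7]
gripper_width: 0.0137
finger_force: 68.0
```

```bash
python3 mv.py
```

```text
21.25 [0.55867 0.0082  0.13319] F [ 4.58 -3.19  5.23]
side rack px [0.002 0.003]
px per mm [[-0.206 -0.123]]
```

The tool stalled and the force rose, which suggests contact. One tiny nudge to confirm.

Call:
{"method": "step_arm", "body": {"deltas": [[0,0.1,0,0,0,0,8],[0,0.1,0,0,0,0,8],[0,0,0,0,0,0,8],[0,0,0,0,0,0,8],[0,0,0,0,0,0,8],[0,0,0,0,0,0,8],[0,0,0,0,0,0,8],[0,0,0,0,0,0,8]]}}

```text
t: 22.25
tcp_pos: [0.5587, 0.0082, 0.1332]
tool_rot: [-179.9, 0.1, -179.5]
force: [3.8, -3.7, 5.9]
gripper_width: 0.0137
finger_force: 68.0
```

```bash
python3 mv.py
```

```text
22.65 [0.55866 0.00825 0.13318] F [ 4.19 -3.91  5.23]
side rack px [0.004 0.003]
px per mm [[-0.206 -0.123]]
```

Contact confirmed: the tool stalled at y=8.2 mm, the force is rising and the rack is unmoved. I'll turn the wing back in stages, watching rack and blade.

```bash
cat >> mv.py <<'E'
import os
if not os.path.exists("pics/ref.npz"): np.savez("pics/ref.npz",s=s)
q=np.load("pics/ref.npz")["s"];k=np.s_[205:222,240:262]
print("blade vs ref",np.round(sh(q[k],s[k]),3))
E
python3 mv.py
```

```text
23.05 [0.55866 0.00822 0.13317] F [ 4.05 -4.04  5.46]
side rack px [0.003 0.001]
px per mm [[-0.206 -0.123]]
blade vs ref [0. 0.]
```

Call:
{"method": "step_arm", "body": {"deltas": [[0,0,0,0,0,-3,8],[0,0,0,0,0,-3,8],[0,0,0,0,0,-3,8],[0,0,0,0,0,-3,8],[0,0,0,0,0,-3,8],[0,0,0,0,0,-3,8],[0,0,0,0,0,-3,8],[0,0,0,0,0,-3,8]]}}

```text
t: 24.05
tcp_pos: [0.5586, 0.0079, 0.1332]
tool_rot: [-179.9, 0.1, 156.4]
force: [4.2, -5.0, 5.2]
gripper_width: 0.0139
finger_force: 68.0
```

```bash
python3 mv.py
```

```text
24.45 [0.55862 0.00793 0.13318] F [ 3.7  -5.1   5.33]
side rack px [0.003 0.004]
px per mm [[-0.206 -0.123]]
blade vs ref [-0.001 -0.005]
```

Call:
{"method": "step_arm", "body": {"deltas": [[0,-0.1,0,0,0,-3,8],[0,0,0,0,0,-3,8],[0,-0.1,0,0,0,-3,8],[0,0,0,0,0,-3,8],[0,-0.1,0,0,0,-3,8],[0,0,0,0,0,-3,8],[0,0,0,0,0,-3,8],[0,0,0,0,0,-3,8]]}}

```text
t: 25.45
tcp_pos: [0.5584, 0.0077, 0.1332]
tool_rot: [-179.9, 0.1, 132.4]
force: [3.4, -4.5, 6.3]
gripper_width: 0.0136
finger_force: 68.0
```

```bash
python3 mv.py
```

```text
25.85 [0.55842 0.00765 0.13317] F [ 3.6  -5.01  5.81]
side rack px [0.    0.001]
px per mm [[-0.206 -0.123]]
blade vs ref [-0. -0.]
```

Rack and blade haven't moved. The wing is now in the clamping range; finishing the turn with a little overturn.

Call:
{"method": "step_arm", "body": {"deltas": [[0,0,0,0,0,-4.5,8],[0,0,0,0,0,-4.5,8],[0,0,0,0,0,-4.5,8],[0,0,0,0,0,-4.5,8],[0,0,0,0,0,-4.5,8],[0,0,0,0,0,-4.5,8],[0,0,0,0,0,-4.5,8],[0,0,0,0,0,-4.5,8]]}}

```text
t: 26.85
tcp_pos: [0.558, 0.0075, 0.1332]
tool_rot: [-180.0, 0.2, 96.4]
force: [1.6, -5.7, 7.3]
gripper_width: 0.0137
finger_force: 68.0
```

Call:
{"method": "step_arm", "body": {"deltas": [[0,0,0,0,0,-1,8],[0,0,0,0,0,-1,8],[0,0,0,0,0,-1,8],[0,0,0,0,0,-1,8],[0,0,0,0,0,-1,8],[0,0,0,0,0,0,8],[0,0,0,0,0,0,8],[0,0,0,0,0,0,8]]}}

```text
t: 27.85
tcp_pos: [0.558, 0.0075, 0.1332]
tool_rot: [-180.0, 0.2, 91.6]
force: [1.5, -6.3, 7.9]
gripper_width: 0.0139
finger_force: 68.5
```

```bash
python3 mv.py; python3 st.py
```

```text
28.25 [0.55798 0.00747 0.13325] F [ 1.84 -6.33  7.34]
side rack px [ 0.001 -0.001]
px per mm [[-0.206 -0.123]]
blade vs ref [-0.015  0.002]
{'t': 28.25, 'tcp_pos': [0.558, 0.0075, 0.1332], 'tool_rot': [-179.9865, 0.1917, 91.6346], 'force': [1.3371, -7.0876, 7.01], 'wrist_torque': [-0.9342, -0.2008, 0.8464], 'gripper_width': 0.0139, 'finger_force': 68.5494}
```

The end stop is reached (twist 0.85 N m). Release, rise straight up, and back off.

Call:
{"method": "step_arm", "body": {"deltas": [[0,0,0,0,0,0,20],[0,0,0,0,0,0,30],[0,0,0,0,0,0,40],[0,0,0,0,0,0,50],[0,0,0,0,0,0,50],[0,0,5,0,0,0,50],[0,0,10,0,0,0,50],[0,0,20,0,0,0,50]]}}

```text
t: 29.25
tcp_pos: [0.5578, 0.0089, 0.168]
tool_rot: [-179.9, -0.0, 91.5]
force: [0.1, -0.6, -0.4]
gripper_width: 0.0497
finger_force: 0.0
```

Call:
{"method": "step_arm", "body": {"deltas": [[0,0,25,0,0,0,50],[0,0,25,0,0,0,50],[-10,20,15,0,0,0,50],[-20,35,0,0,0,0,50],[-20,40,0,0,0,0,50],[-20,40,0,0,0,0,50],[-20,40,0,0,0,0,50],[-20,30,0,0,0,0,50]]}}

```text
t: 30.25
tcp_pos: [0.4459, 0.2162, 0.2328]
tool_rot: [-180.0, -0.0, 91.6]
force: [0.4, 0.8, -0.3]
gripper_width: 0.05
finger_force: 0.0
```

```bash
python3 mv.py; python3 - <<'E'
from h import *
t=robot.grab_frame("top")[:,:,::-1];s=robot.grab_frame("side")[:,:,::-1]
a=cv2.resize(t[155:245,165:315],(400,240),interpolation=cv2.INTER_CUBIC)
b=cv2.resize(s[165:275,175:335],(400,275),interpolation=cv2.INTER_CUBIC)
cv2.imwrite("pics/f.png",np.hstack([cv2.copyMakeBorder(a,0,35,0,0,0),b]))
E
```

```text
30.65 [0.44855 0.2132  0.23263] F [-0.02 -0.07  0.03]
side rack px [-0.001  0.003]
px per mm [[-0.206 -0.123]]
blade vs ref [0.011 0.015]
```

View pics/f.png

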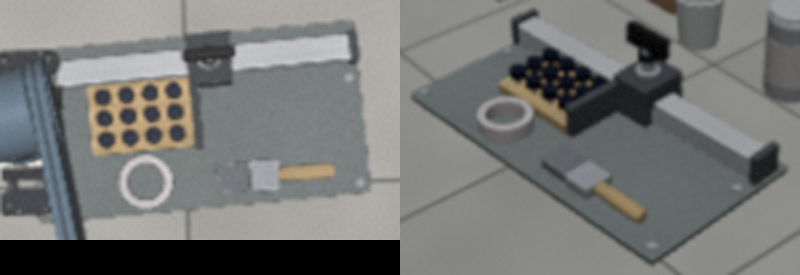

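The picture shows the wing along the rail (top crop (210,48)), the blade against the rack's end (195,115), and the rack, tape and brush where they were. Handing in.

```bash
python3 -c "
from rig import robot
print(robot.job_done())"
```

```text
the job is handed in; nothing more can be done
None
```

The stop is clamped with its blade touching the rack's end and the wing fully back along the rail; no movement of the rack was measurable, and the job was handed in at about 31 s of the 51 s limit.

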